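# Close the hand chopper and mesh its drive key

### The arm

A 7-joint arm with a two-finger parallel gripper is mounted at the origin on the work surface. World frame = base frame: x ahead of the robot, y to its left, z up, the work surface at z = 0. Lengths are in m, angles in rad, forces in N, time in s.
With the tool pointing down it reaches from about 0.425 to 0.875 m from the base axis. Payload 4.7 kg.
Tool frame: the origin (TCP) lies at the very end of the fingers, on their centre line; the grasp point (between the pads) lies 19 mm behind it; z points along the fingers, y is the line along which they close (so a half turn about z gives the same grasp; the last joint's range is limited). The gripper opens to 85 mm and grips with 20 to 120 N. Pads are 22 mm wide; open, the fingers measure 114 mm over their backs; the gripper's body (76 mm by 85 mm) begins 54 mm behind the grasp point. The pads swing forward as they close: fully open they stand 13 mm farther back than shut.
Start: joints at [1.199, 0.321, -0.07, 1.45, 0.023, 1.371, -0.057], TCP at [0.245, -0.602, 0.231] pointing down, gripper open.
Joint ranges: [-2.86, 2.86], [-0.3, 2.09], [-1.38, 1.24], [0.06, 2.45], [-1.56, 4.7], [0.09, 2.05], [-2.69, 2.69]. Speed limits (rad/s): [2.57, 2.57, 3.14, 3.14, 3.14, 3.14, 3.14].

### API

Orientations are given as a 3x3 rotation matrix whose columns are the frame's x, y, z axes.
In Python, from bench import robot gives the robot as it stands.
- The arm moves only by the tool carry_out, never from a script. Its argument "targets" is a list of rows, each a list of 3 entries, a list of its own where there are three numbers: the shift along the tool's x, y, z in mm, then the turn about the tool's z in degrees, then the opening, from -1 (shut) to 1 (fully open), so that 0 is half open. In form: [[[x, y, z], spin, fingers], ...]. A call has 1 to 12 rows; each row shifts and turns the commanded pose from where the row before left it, along the tool's axes as they then stand; what a row does not reach is not made up. A row lasts 1/10 s, in which the tool goes at most 50 mm and 8.59 degrees, less where a joint would pass 70% of its speed; a pose out of reach is approached as far as the arm can. A call with a gripper value outside its range is refused whole. The fingers move at their own pace and stop on an object; "newtons" is the grip in N (left out, the last holds). Time passes only in rows, so rows that do not move let the fingers close. It gives the time, the measured TCP pose, the force, the opening and the grip force at its end, in the units of the state.
- robot.observe(): the state, without advancing time (a new reading comes with each control period).
- robot.get_image(name): name is "side" or "top"; returns a dict with "frame" (480x640x3 uint8, blue, green, red), "fx", "fy", "cx", "cy" (pixels), "R" (3x3) and "t" (3): a world point X has camera coordinates R X + t. Camera axes: x right, y down, z forward; pixel columns grow to the right and rows downward; lengths in m; the calibration is good to about 2 mm. A picture is of the moment at which its call begins. There is no depth.
- robot.finish_job(): hands the job in; it is judged then, once.
The state is a dict: "clock": time; "joint_pos": joint angles; "qd": joint speeds; "joint_torque": joint torques, N m; "eef_pos": TCP position; "ee_rot": TCP orientation; "contact_force": force on the tool from outside, world axes, zero at the start; "wrist_torque": the same for the moment, N m; "width": opening from 0.0 (shut) to 1.0 (fully open); "grip_force": force on a finger pad.
Only numpy, scipy, OpenCV 4.12 (cv2) and the standard library are available. Lean on these libraries where they do the work, as an engineer would, in place of code of your own. Each camera call takes 0.05 s, during which the arm holds its last target. There are 200 camera calls.

### The job

The hand chopper is loaded: swing its lid fully shut, then take the drive key out of the spice rack, pass it upright through the opening in the lid, turned so that its four wings mesh with the cross-shaped socket of the blade hub, and push it fully home against the spring plunger. Finish while still holding the key pressed down there - do not let go, or the spring lifts it. Leave the cup, the brush and the comal where they are.

Things in the scene. Friction and masses are not known exactly. Their poses are not given: they have to be found in the camera images.
- chopper: Fixed hand chopper: an aluminium square bowl 150 x 150 mm on a base pad 170 x 170 mm, rim 66 mm above the table; origin under its centre, -x side is where the lid opens, the lid's hinge is along its +x rim. In its middle stands the steel blade hub. Four thin blades stick out from the hub low down, in line with its slots
- lid (a joint): Angle in rad of the chopper's hinged grey lid: 0 shut, growing as it opens (starts 0.8 to 1.25, at most 1.6). Level hinge axis along the chopper's +x rim. The hinge is stiff: the lid stays where it is left and takes 2 to 3 N at the free edge to push down
- lid_hinge (a point): Middle of the lid's hinge line, on the lid's underside, 67 mm above the table. Turns with the lid: -x points along the lid to its free edge, y along the hinge, z out of its outer (top) face. Lid: plate 150 x 150 mm, 8 mm thick, square opening 58 x 58 mm in its middle, thumb tab 50 mm wide sticking out 14 mm past the free edge. Shut, its top is 75 mm above the table
- lid_edge (a point): Point on the lid's outer face, on its middle line, 135 mm from the hinge line and 15 mm short of the free edge: a good place to push. Same axes as lid_hinge
- hub_mouth (a point): Middle of the hub socket's mouth, 58 mm above the table at the chopper's centre, seen through the lid's opening. The socket is a cross of two open-ended slots 12 mm wide (17 mm at the 2.5 mm high bevelled top) along this point's x and y (four key angles fit, a quarter turn apart); z up. Slot floor 28 mm down; plunger's head, 11 mm across, 16 mm down. The hub turns stiffly (0.1 N m)
- plunger (a joint): Travel in m of the spring plunger in the socket: 0 up, 0.008 pressed fully down. It takes about 4 N to start and 8 N to be fully down, and springs back when released. The key's own weight (1.4 N) does not move it
- key_grip (a point): Centre of the grip of the loose drive key, which stands upright in the rack at the start: a black bar 60 mm long along this point's x, 18 mm thick along y (pinch it across this), 24 mm high; z is the key's upward axis. The key is 110 mm tall, about 140 g; this point is 98 mm above its foot. Below the bar: a round steel shaft 14 mm across, 60 mm long, then the foot
- key_foot (a point): Middle of the flat underside of the key's foot: a steel cross of four straight wings, 36 mm across from tip to tip, each wing 9 mm thick, 26 mm high, running along this point's x and y axes (x as the grip bar)
- rack: Fixed low steel spice rack, 66 x 166 mm (long in its own y), origin under its centre, floor 8 mm thick. Its middle bay is an open square pocket 42 mm wide inside with walls up to 30 mm above the table, where the key stands on the rack's floor, at any angle. In the bays 55 mm to each side (rack's y) are capped glass spice jars fixed to the rack, 43 mm across, tops 71 mm above the table
- cup_mid (a point): Bystander: centre (half-way up) of the loose stainless measuring cup, 68 mm across and 55 mm tall. Must stay within 30 mm of its start
- brush: Bystander: loose red silicone brush, 200 mm long, lying on the table. Must stay within 30 mm of its start
- comal: Bystander: loose round clay comal, a flat dish 190 mm across and 30 mm high, origin under its centre. Must stay within 30 mm of its start
- griddle: Bystander: fixed brushed-aluminium electric griddle with a toggle switch, 280 x 260 mm, 59 mm high, origin under its centre

How it is judged:
On the way, in this order (a step that is already met when the one before it is completed fails the run):
1. the lid is shut (within 0.05 rad) while the key is still outside the socket (value of joint lid below 0.05 rad and distance between key_foot and hub_mouth above 0.05 m), for 0.2 s.
2. the key stands in the socket with its wings meshed: foot at least 10 mm below the mouth, lid shut (value of joint lid below 0.05 rad and z of key_foot in the frame of hub_mouth below -0.01 m and horizontal distance between key_foot and hub_mouth below 0.004 m), for 0.1 s.
At the end, for the whole second after the job is handed in: Lid shut (0.05 rad); key upright (0.12 rad) in the hub socket, foot within 4 mm of its axis, wings in line with the slots (0.17 rad) and 19 mm or more below the mouth; plunger pressed over 4.5 mm; the fingers still bear on the key with over 1.5 N (value of joint lid below 0.05 rad and value of joint plunger above 0.0045 m and z of key_foot in the frame of hub_mouth below -0.019 m and horizontal distance between key_foot and hub_mouth below 0.004 m and angle between key_grip's own z axis and vertical below 0.12 rad and (angle between the x axis of key_foot and the x axis of hub_mouth, either way round below 0.17 rad or angle between the x axis of key_foot and the y axis of hub_mouth, either way round below 0.17 rad) and contact force between the fingers and key above 1.5 N); the arm keeps its last pose, push and grip.
It fails at once if the measuring cup is moved more than 30 mm (distance of cup_mid from where it was at the start of the episode above 0.03 m).
It fails at once if the brush is moved more than 30 mm (distance of brush from where it was at the start of the episode above 0.03 m).
It fails at once if the comal is moved more than 30 mm (distance of comal from where it was at the start of the episode above 0.03 m).
It also fails if it takes over 54 s, if anything falls off the work surface, if the arm or the gripper's body presses on something with over 40 N, if the wrist force passes 120 N, or if a joint passes its speed limit or range.

## Working session

There is one attempt and no reset: what is moved stays moved. The work goes in short steps, Python scripts to look and compute and a tool call to move; the robot and the scene stay as the last step left them, time stands still between calls to the robot, and variables do not carry over. Pictures are saved under pics/ and viewed, at most 10 in all, crops included, and the job is handed in when it is done.

Besides the shell and the picture viewer there is one more tool, called after "Emit:" as name(argument=value, ...), one argument or row to a line, values as JSON. carry_out: Moves the arm, as the interface text tells. Its arguments: {"type":"object","properties":{"targets":{"type":"array","items":{"type":"array"}},"newtons":{"type":"number"}},"required":["targets"]}

```bash
ls && mkdir -p pics
cat > h.py <<'E'
import numpy as np, cv2
from bench import robot
def cam(n,save=None):
    d=robot.get_image(n)
    d['R']=np.array(d['R']);d['t']=np.array(d['t'])
    if save: cv2.imwrite('pics/'+save,d['frame']); np.savez('pics/'+save[:-4]+'.npz',**{k:d[k] for k in('R','t','fx','fy','cx','cy')})
    return d
def ray(d,u,v):
    r=d['R'].T@np.array([(u-d['cx'])/d['fx'],(v-d['cy'])/d['fy'],1]); return -d['R'].T@d['t'],r
def atz(d,u,v,z):
    c,r=ray(d,u,v); return c+r*(z-c[2])/r[2]
def proj(d,X):
    p=d['R']@np.array(X)+d['t']; return d['fx']*p[0]/p[2]+d['cx'],d['fy']*p[1]/p[2]+d['cy']
def tri(obs):
    A=np.zeros((3,3));b=np.zeros(3)
    for d,u,v in obs:
        c,r=ray(d,u,v);r=r/np.linalg.norm(r);P=np.eye(3)-np.outer(r,r);A+=P;b+=P@c
    return np.linalg.solve(A,b)
E
python3 - <<'E'
from h import *
for n in('side','top'):
    d=cam(n,n+'0.png'); print(n,d['fx'],d['cx'],d['cy'],(-d['R'].T@d['t']).round(3),d['R'].round(3).tolist())
s=robot.observe();print(s['clock'],s['eef_pos'],np.array(s['ee_rot']).round(3).tolist(),s['width'])
E
```

```text
pics
side 491.80081324984377 319.910253536085 241.0441494308929 [0.364 0.982 0.977] [[-0.977, -0.214, -0.001], [-0.14, 0.643, -0.753], [0.162, -0.735, -0.658]]
top 480.30543811436024 321.31282752621854 243.8779575322215 [0.451 0.016 1.5  ] [[0.004, -1.0, 0.004], [-0.994, -0.004, -0.109], [0.109, -0.003, -0.994]]
0.1 [ 0.24434655 -0.60181374  0.23029984] [[0.927, 0.376, -0.001], [0.376, -0.927, 0.002], [-0.0, -0.002, -1.0]] 1.0015768640947011
```

View pics/side0.png

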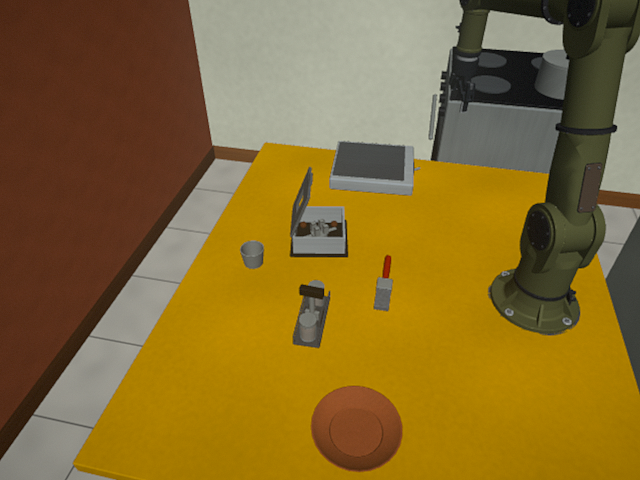

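View pics/top0.png

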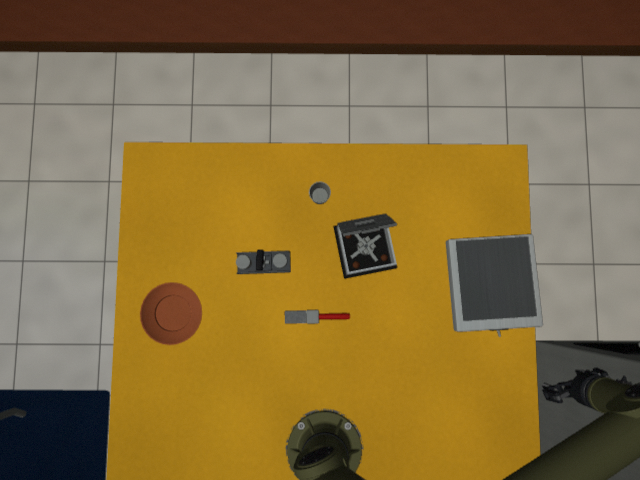

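Run:
```python
import cv2
t=cv2.imread('pics/top0.png')[205:290,230:402];cv2.imwrite('pics/topc.png',cv2.resize(t,None,fx=4.6,fy=4.6,interpolation=cv2.INTER_CUBIC))
s=cv2.imread('pics/side0.png')
a=cv2.resize(s[160:265,280:360],None,fx=5,fy=5,interpolation=cv2.INTER_CUBIC);b=cv2.resize(s[270:355,280:350],None,fx=5,fy=5,interpolation=cv2.INTER_CUBIC)
import numpy as np
o=np.zeros((525,760,3),np.uint8);o[:,:400]=a;o[:425,405:755]=b;cv2.imwrite('pics/sidec.png',o)
```

```text
(no output)
```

View pics/topc.png

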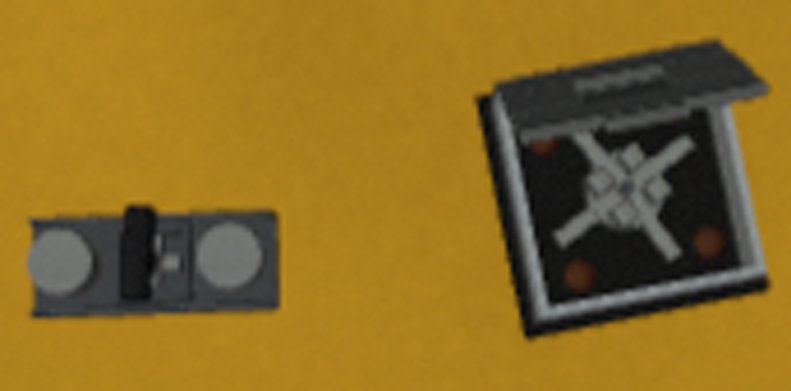

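View pics/sidec.png

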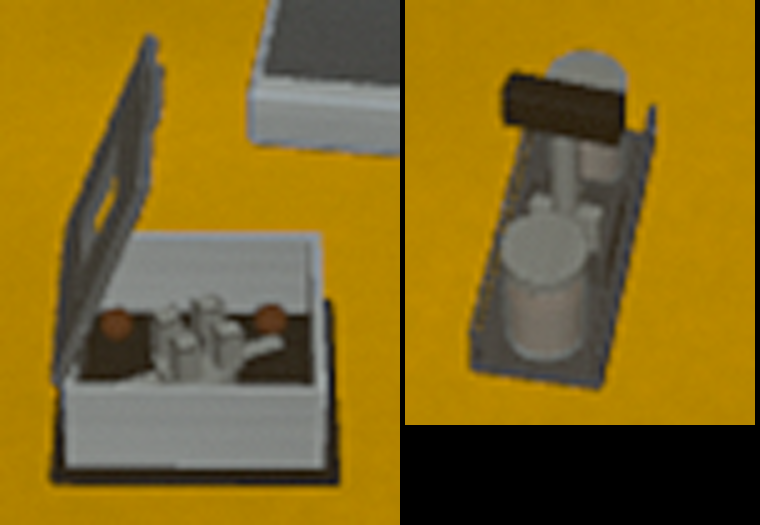

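```bash
cat >> h.py <<'E'
def ld(n):
    return dict(np.load('pics/'+n+'.npz'))
def T(U,V): return (U+.5)/4.6-.5+230,(V+.5)/4.6-.5+205
def S(U,V): return ((U+.5)/5-.5+280,(V+.5)/5-.5+160) if U<400 else ((U-405+.5)/5-.5+280,(V+.5)/5-.5+270)
E
python3 - <<'E'
from h import *
t=ld('top0');s=ld('side0')
t3=lambda a,b:tri([(t,*T(*a)),(s,*S(*b))]).round(4)
print('hub',t3((627,187),(197,320)))
print('grip',t3((140,250),(564,107)))
for n,a in dict(L=(545,318),R=(757,275)).items(): print('rim',n,atz(t,*T(*a),.066).round(4))
for a in [(480,97),(527,337),(768,288)]: print('pad',atz(t,*T(*a),.005).round(4))
for a in [(690,143),(560,243),(585,135),(672,258)]: print('blade',atz(t,*T(*a),.03).round(4))
for a in [(628,157),(655,188),(625,213),(602,188)]: print('post',atz(t,*T(*a),.058).round(4))
for a in [(32,217),(276,212),(278,308),(33,316)]: print('rack',atz(t,*T(*a),.008).round(4))
for a in [(62,262),(229,256)]: print('jar',atz(t,*T(*a),.071).round(4))
for a in [(125,207),(156,207),(157,299),(124,300)]: print('bar top',atz(t,*T(*a),.118).round(4))
for n,a,b in [('lidL',(525,137),(150,75+0)),]: pass
for a in [(525,137),(768,92),(495,85),(718,42)]: print('lid?',atz(t,*T(*a),.067).round(4),atz(t,*T(*a),.19).round(4))
E
```

```text
hub [ 0.6081 -0.1235  0.0556]
grip [0.5596 0.1896 0.1031]
rim L [ 0.5193 -0.0691  0.066 ]
rim R [ 0.5478 -0.207   0.066 ]
pad [ 0.6729 -0.0286  0.005 ]
pad [ 0.5093 -0.0605  0.005 ]
pad [ 0.5431 -0.2238  0.005 ]
blade [ 0.6387 -0.1687  0.03  ]
blade [ 0.571  -0.0813  0.03  ]
blade [ 0.6437 -0.0983  0.03  ]
blade [ 0.5613 -0.156   0.03  ]
post [ 0.6256 -0.1243  0.058 ]
post [ 0.6052 -0.1419  0.058 ]
post [ 0.5886 -0.1221  0.058 ]
post [ 0.605  -0.1071  0.058 ]
rack [0.5889 0.2749 0.008 ]
rack [0.593  0.1097 0.008 ]
rack [0.528  0.1076 0.008 ]
rack [0.5219 0.2727 0.008 ]
jar [0.5539 0.2439 0.071 ]
jar [0.5583 0.1359 0.071 ]
bar top [0.5853 0.1976 0.118 ]
bar top [0.5854 0.1782 0.118 ]
bar top [0.5276 0.1766 0.118 ]
bar top [0.5269 0.1972 0.118 ]
lid? [ 0.6374 -0.0562  0.067 ] [ 0.6214 -0.05    0.19  ]
lid? [ 0.6679 -0.2155  0.067 ] [ 0.6493 -0.1957  0.19  ]
lid? [ 0.6717 -0.0365  0.067 ] [ 0.6527 -0.032   0.19  ]
lid? [ 0.7009 -0.1831  0.067 ] [ 0.6795 -0.166   0.19  ]
```

Run:
```python
from h import *
t=ld('top0');s=ld('side0')
t3=lambda a,b:tri([(t,*T(*a)),(s,*S(*b))]).round(4)
n=t3((525,137),(70,215));f=t3((768,92),(152,42));print('free near',n,'far',f)
yaw=.2;c=np.array([.607,-.1245]);ex=np.array([np.cos(yaw),np.sin(yaw)]);ey=np.array([-ex[1],ex[0]])
for p in(n,f):
  q=np.array([(p[:2]-c)@ex,(p[:2]-c)@ey]);print(q, 'lid angle',np.arctan2(p[2]-.067,.075-q[0]), np.hypot(p[2]-.067,.075-q[0]))
hh=c+.075*ex
for th in(.8,1,1.1,1.2,1.25):
  P=[[*(hh-.15*np.cos(th)*ex+sy*.075*ey),.067+.15*np.sin(th)] for sy in(1,-1)]
  print(th,[(np.array(proj(s,p))-[280,160])*5 for p in P],[(np.array(proj(t,p))-[230,205])*4.6 for p in P])
print('hub',hh)
```

```text
free near [ 0.6424 -0.0467  0.1812] far [ 0.6499 -0.1938  0.1997]
[0.05015083 0.06921629] lid angle 1.3565426510315481 0.11687224311339224
[ 0.02827707 -0.07644153] lid angle 1.2322568816302335 0.14068518771183725
0.8 [array([252.89107418, 234.4985196 ]), array([252.77563929,  79.00723757])] [array([533.43627442, 234.52435891]), array([776.94481401, 186.37207627])]
1 [array([209.38895394, 206.27376651]), array([212.71768348,  51.71365149])] [array([527.25728047, 193.30662864]), array([773.74396427, 144.6860687 ])]
1.1 [array([184.95735615, 194.7615663 ]), array([190.23851442,  40.60002758])] [array([523.52235088, 170.56692882]), array([771.1541541 , 121.78752663])]
1.2 [array([159.09598511, 185.20049824]), array([166.45203279,  31.38111104])] [array([519.41253679, 146.77264482]), array([767.9345477 ,  97.88839239])]
1.25 [array([145.72226288, 181.19431739]), array([154.15328618,  27.52243509])] [array([517.23264675, 134.57478807]), array([766.09944928,  85.65894802])]
hub [ 0.68050499 -0.1095998 ]
```

The lid stands about 1.22 rad open, with its hinge at the far side and chopper yaw about 0.2 rad. The hub is near (0.607, -0.125) and the key grip near (0.558, 0.188). I'll move behind the lid with the fingers shut.

Emit:
carry_out(
  targets=[
    [[0,0,-35],8,-1],
    [[0,0,-35],2.5,-1],
    [[38,-28,0],0,-1],
    [[38,-28,0],0,-1],
    [[38,-28,0],0,-1],
    [[38,-28,0],0,-1],
    [[38,-28,0],0,-1],
    [[38,-28,0],0,-1],
    [[38,-28,0],0,-1],
    [[38,-28,0],0,-1],
    [[38,-28,0],0,-1],
    [[38,-28,0],0,-1],
  ],
  newtons=40,
)

```text
clock: 1.3
eef_pos: [0.5612, -0.25, 0.301]
ee_rot: [[0.98, 0.201, -0.001], [0.201, -0.98, -0.0], [-0.001, -0.0, -1.0]]
contact_force: [-0.8, -0.7, 0.7]
width: 0.0
grip_force: 0.0
```

```bash
cat >> h.py <<'E'
C=np.array([.607,-.1245]);YAW=.2
def chop(p=None):
    s=robot.observe();p=np.array(s['eef_pos']) if p is None else np.array(p)
    c,s_=np.cos(YAW),np.sin(YAW);d=p[:2]-C
    return np.round([1e3*(c*d[0]+s_*d[1]),1e3*(-s_*d[0]+c*d[1]),1e3*p[2]],1)
def st():
    s=robot.observe();R=np.array(s['ee_rot']);print('t',s['clock'],'tcp',np.round(s['eef_pos'],4),'chop',chop(),'yaw',np.degrees(np.arctan2(R[1,0],R[0,0])).round(2),'tilt',R[:,2].round(3),'F',np.round(s['contact_force'],1),'w',round(s['width'],3),'g',s['grip_force'])
E
python3 -c "from h import *;st()"
```

```text
t 1.3 tcp [ 0.5612 -0.25    0.301 ] chop [ -69.8 -113.9  301. ] yaw 11.59 tilt [-0.001 -0.    -1.   ] F [-0.8 -0.7  0.7] w 0.0 g 0.0
```

Emit:
carry_out(
  targets=[
    [[39,-28,0],0,-1],
    [[39,-29,0],0,-1],
    [[39,-29,0],0,-1],
    [[38,-28,0],0,-1],
    [[0,0,0],0,-1],
    [[0,0,40],0,-1],
    [[0,0,40],0,-1],
    [[0,0,30],0,-1],
    [[0,0,0],0,-1],
    [[-12,0,0],0,-1],
    [[-13,0,0],0,-1],
    [[0,0,0],0,-1],
  ],
)

```text
clock: 2.5
eef_pos: [0.6646, -0.115, 0.1936]
ee_rot: [[0.98, 0.2, 0.002], [0.2, -0.98, -0.001], [0.001, 0.002, -1.0]]
contact_force: [0.8, 0.5, 0.2]
width: -0.0
grip_force: 0.0
```

```bash
python3 -c "from h import *;st()"
```

```text
t 2.5 tcp [ 0.6646 -0.115   0.1936] chop [ 58.3  -2.1 193.6] yaw 11.52 tilt [ 0.002 -0.001 -1.   ] F [0.8 0.5 0.2] w -0.0 g 0.0
```

Emit:
carry_out(
  targets=[
    [[-12,0,4],0,-1],
    [[-12,0,5],0,-1],
    [[-11,0,6],0,-1],
    [[-11,0,7],0,-1],
    [[-10,0,8],0,-1],
    [[-9,0,9],0,-1],
    [[-8,0,10],0,-1],
    [[-8,0,10],0,-1],
    [[-6,0,11],0,-1],
    [[-5,0,11],0,-1],
    [[-6,0,11],0,-1],
    [[-6,0,11],0,-1],
  ],
)

```text
clock: 3.7
eef_pos: [0.5625, -0.1345, 0.0872]
ee_rot: [[0.98, 0.201, -0.0], [0.201, -0.98, 0.0], [-0.0, -0.0, -1.0]]
contact_force: [0.7, 0.4, 0.9]
width: 0.003
grip_force: 0.5
```

```bash
python3 -c "from h import *;st()"
```

```text
t 3.7 tcp [ 0.5625 -0.1345  0.0872] chop [-45.6  -1.   87.2] yaw 11.62 tilt [-0.  0. -1.] F [0.7 0.4 0.9] w 0.003 g 0.45954005559906363
```

Emit:
carry_out(
  targets=[
    [[-2,0,6],0,-1],
    [[0,0,4],0,-1],
    [[0,0,2],0,-1],
    [[0,0,0],0,-1],
    [[0,0,0],0,-1],
  ],
)

```text
clock: 4.2
eef_pos: [0.5615, -0.135, 0.0765]
ee_rot: [[0.98, 0.201, 0.001], [0.201, -0.98, -0.0], [0.001, 0.0, -1.0]]
contact_force: [0.4, 0.2, -0.2]
width: 0.003
grip_force: 0.0
```

Run:
```python
from h import *
st()
for n in('top','side'):cam(n,n+'1.png')
t=cv2.imread('pics/top1.png')[215:275,330:400];s=cv2.imread('pics/side1.png')[180:265,270:370]
o=np.zeros((600,800,3),np.uint8)
a=cv2.resize(t,None,fx=5.5,fy=5.5,interpolation=cv2.INTER_CUBIC);b=cv2.resize(s,None,fx=4,fy=4,interpolation=cv2.INTER_CUBIC)
o[:a.shape[0],:a.shape[1]]=a;o[:b.shape[0],400:400+b.shape[1]]=b;cv2.imwrite('pics/c1.png',o)
```

```text
t 4.2 tcp [ 0.5615 -0.135   0.0765] chop [-46.7  -1.2  76.5] yaw 11.62 tilt [ 0.001 -0.    -1.   ] F [ 0.4  0.2 -0.2] w 0.003 g 0.0
```

View pics/c1.png

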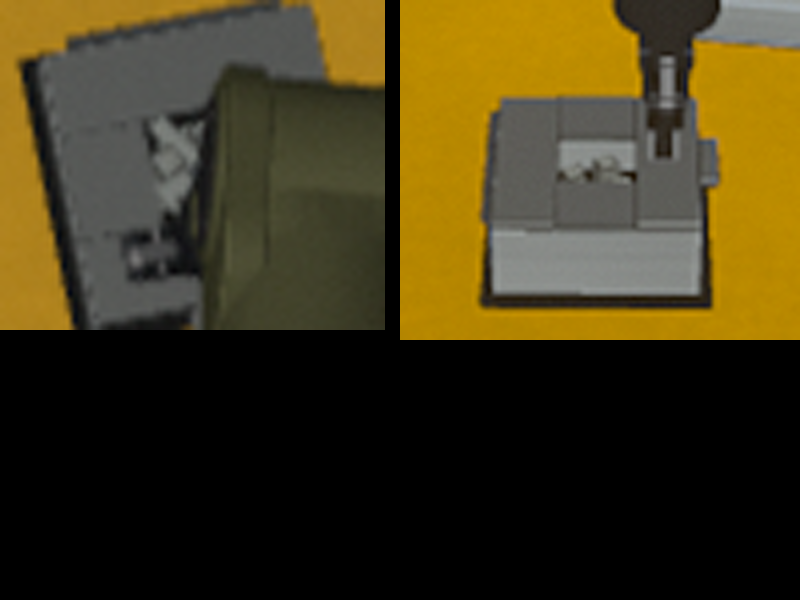

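The side view shows the lid lying almost flat, with the fingers on its free edge. I'll press a little further to make sure it is shut.

Emit:
carry_out(
  targets=[
    [[0,0,1.5],0,-1],
    [[0,0,1.5],0,-1],
    [[0,0,0],0,-1],
    [[0,0,0],0,-1],
  ],
)

```text
clock: 4.7
eef_pos: [0.5616, -0.1351, 0.075]
ee_rot: [[0.98, 0.201, 0.001], [0.201, -0.98, -0.001], [0.001, 0.001, -1.0]]
contact_force: [-3.4, 0.7, 9.0]
width: 0.001
grip_force: 4.5
```

Emit:
carry_out(
  targets=[
    [[0,0,-25],0,-1],
    [[0,0,-40],8,-1],
    [[0,0,-45],3,-1],
    [[0,-40,-15],0,0.2],
    [[0,-40,0],0,0.2],
    [[0,-40,0],0,0.2],
    [[0,-40,0],0,0.2],
    [[0,-40,0],0,0.2],
    [[0,-40,0],0,0.2],
    [[0,-40,0],0,0.2],
    [[-2,-43,0],0,0.2],
    [[0,0,0],0,0.2],
  ],
)

```text
clock: 5.9
eef_pos: [0.5533, 0.1965, 0.1987]
ee_rot: [[1.0, 0.021, -0.0], [0.021, -1.0, 0.005], [-0.0, -0.005, -1.0]]
contact_force: [-0.9, 1.6, 0.7]
width: 0.606
grip_force: 0.0
```

Run:
```python
from h import *
st();print(np.round(robot.observe()['joint_pos'],2))
for n in('top','side'):cam(n,n+'2.png')
t=cv2.imread('pics/top2.png')[215:275,330:400];s=cv2.imread('pics/side2.png')
o=np.zeros((600,800,3),np.uint8)
def put(im,f,x,y):
  a=cv2.resize(im,None,fx=f,fy=f,interpolation=cv2.INTER_CUBIC);o[y:y+a.shape[0],x:x+a.shape[1]]=a
put(t,8,0,0)
put(s[205:265,280:360],3,560,0);put(s[250:350,285:345],4,560,190)
cv2.imwrite('pics/c2.png',o)
```

```text
t 5.9 tcp [0.5533 0.1965 0.1987] chop [ 11.2 325.3 198.7] yaw 1.23 tilt [-0.     0.005 -1.   ] F [-0.9  1.6  0.7] w 0.606 g 0.0
[ 0.13  0.26 -0.6   1.64  0.15  1.29 -2.05]
```

View pics/c2.png

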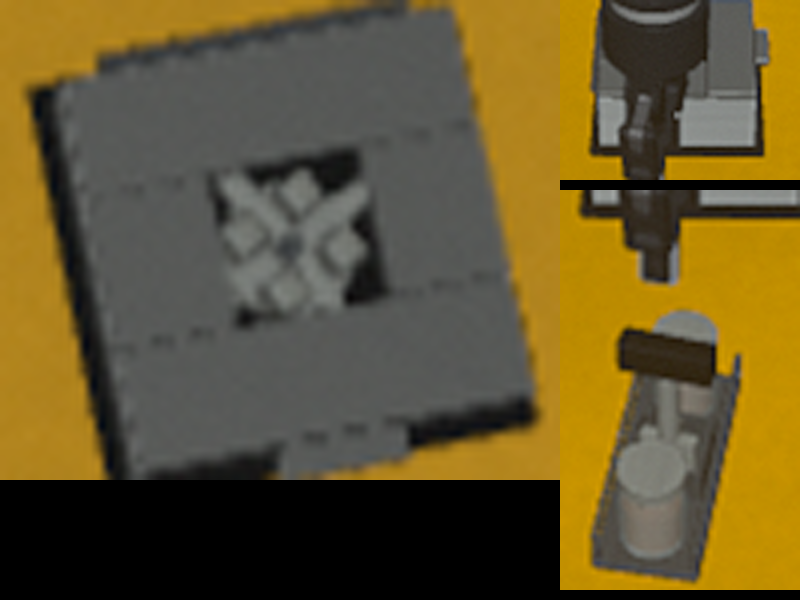

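The lid is shut, with the hub visible through its opening. The post tops sit at about (303,188), (346,250), (285,290) and (243,240) in the 8x crop, so the slots lie at about 37° in the world frame. The key is undisturbed in the rack.

Run:
```python
from h import *
st()
t=ld('top2')
f=lambda U,V:(330+(U+.5)/8-.5,215+(V+.5)/8-.5)
print('hub',atz(t,*f(294,242),.058),'plunger',atz(t,*f(290,244),.042))
# lid opening corners / lid outer corners at z=.075
for a in [(212,172),(360,150),(388,293),(237,325)]: print('open',atz(t,*f(*a),.075).round(4))
```

```text
t 6.0 tcp [0.5552 0.1893 0.1982] chop [ 11.6 317.9 198.2] yaw 0.79 tilt [-0. -0. -1.] F [ 0.6 -0.8  0.5] w 0.601 g 0.0
hub [ 0.60714928 -0.1247766   0.058     ] plunger [ 0.6081053  -0.12480733  0.042     ]
open [ 0.6315 -0.0926  0.075 ]
open [ 0.64  -0.148  0.075]
open [ 0.5864 -0.158   0.075 ]
open [ 0.5741 -0.1017  0.075 ]
```

Emit:
carry_out(
  targets=[
    [[1,1,30],0,0.2],
    [[0,0,40],0,0.2],
    [[0,0,30],0,0.2],
    [[0,0,11],0,0.2],
    [[0,0,0],0,0.2],
    [[0,0,0],0,-1],
    [[0,0,0],0,-1],
    [[0,0,0],0,-1],
    [[0,0,0],0,-1],
    [[0,0,0],0,-1],
  ],
  newtons=70,
)

```text
clock: 7.0
eef_pos: [0.5582, 0.1874, 0.0892]
ee_rot: [[1.0, 0.011, 0.004], [0.011, -1.0, 0.001], [0.004, -0.001, -1.0]]
contact_force: [1.2, -0.2, 6.3]
width: 0.202
grip_force: 70.6
```

Emit:
carry_out(
  targets=[
    [[0,0,-10],0,-1],
    [[0,0,-20],0,-1],
    [[0,0,-30],0,-1],
    [[0,0,-30],0,-1],
    [[0,0,-30],0,-1],
    [[0,0,0],0,-1],
    [[0,0,0],0,-1],
  ],
)

```text
clock: 7.7
eef_pos: [0.5564, 0.1868, 0.2075]
ee_rot: [[1.0, 0.011, 0.0], [0.011, -1.0, -0.0], [0.0, 0.0, -1.0]]
contact_force: [0.1, -0.1, -1.9]
width: 0.2
grip_force: 69.7
```

Run:
```python
from h import *
st()
s=cam('side','side3.png');t=cam('top','top3.png')
o=np.zeros((600,800,3),np.uint8)
def put(im,f,x,y):
  a=cv2.resize(im,None,fx=f,fy=f,interpolation=cv2.INTER_CUBIC);o[y:y+a.shape[0],x:x+a.shape[1]]=a
put(s['frame'][220:345,270:350],4.8,0,0);put(t['frame'][205:290,230:310],4.8,400,0)
cv2.imwrite('pics/c3.png',o)
```

```text
t 7.7 tcp [0.5564 0.1868 0.2075] chop [ 12.3 315.2 207.5] yaw 0.61 tilt [ 0. -0. -1.] F [ 0.1 -0.1 -1.9] w 0.2 g 69.73415851593018
```

View pics/c3.png

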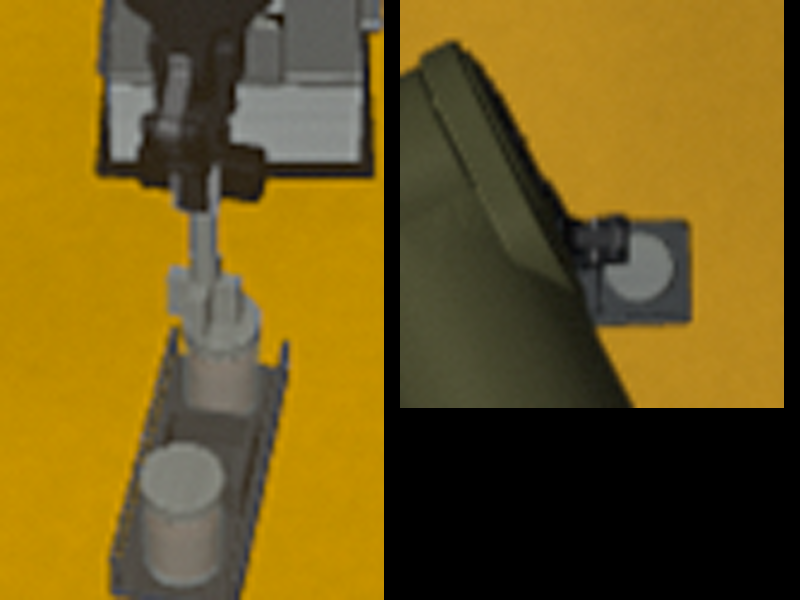

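Run:
```python
from h import *
s=ld('side3');im=cv2.imread('pics/side3.png')
for v in range(263,292,2): print(v,[int(x) for x in im[v,302:328,0]])
for x in(.551,.5564,.561):
  print(x,[np.round(proj(s,(x,.1868,z)),1).tolist() for z in(.2075+.019,.18,.16,.1285+.026,.1285)])
```

```text
263 [0, 0, 0, 20, 62, 63, 58, 51, 35, 37, 16, 78, 130, 95, 0, 0, 0, 0, 0, 0, 0, 0, 0, 0, 0, 0]
265 [0, 0, 0, 0, 0, 0, 0, 67, 110, 121, 122, 117, 110, 57, 0, 0, 0, 0, 0, 0, 0, 0, 0, 0, 0, 0]
267 [0, 0, 0, 0, 0, 0, 0, 71, 105, 114, 114, 109, 99, 47, 0, 0, 0, 0, 0, 0, 0, 0, 0, 0, 0, 0]
269 [0, 0, 0, 0, 0, 0, 0, 70, 103, 109, 112, 109, 101, 48, 0, 0, 0, 0, 0, 0, 0, 0, 0, 0, 0, 0]
271 [0, 0, 0, 0, 0, 0, 0, 66, 101, 111, 113, 109, 100, 47, 0, 0, 0, 0, 0, 0, 0, 0, 0, 0, 0, 0]
273 [0, 0, 0, 0, 0, 0, 0, 77, 109, 112, 112, 108, 98, 92, 40, 0, 0, 0, 0, 0, 0, 0, 0, 0, 0, 0]
275 [0, 0, 0, 77, 99, 94, 68, 66, 93, 110, 113, 110, 99, 62, 0, 0, 0, 0, 0, 0, 0, 0, 0, 0, 0, 0]
277 [0, 0, 40, 111, 127, 124, 126, 107, 94, 106, 112, 107, 96, 84, 105, 110, 99, 91, 40, 0, 0, 0, 0, 0, 0, 0]
279 [0, 0, 32, 99, 114, 108, 107, 113, 117, 114, 118, 105, 101, 115, 119, 118, 124, 112, 51, 0, 0, 0, 0, 0, 0, 0]
281 [0, 0, 33, 101, 116, 111, 109, 116, 125, 125, 123, 88, 94, 112, 108, 110, 114, 88, 76, 68, 9, 0, 0, 0, 0, 0]
283 [0, 0, 36, 99, 116, 114, 110, 110, 110, 115, 95, 69, 101, 115, 111, 111, 117, 88, 91, 121, 126, 80, 0, 0, 0, 0]
285 [0, 0, 4, 78, 94, 97, 110, 112, 108, 112, 95, 69, 99, 112, 110, 112, 115, 90, 98, 121, 124, 134, 84, 0, 0, 0]
287 [0, 0, 0, 0, 0, 22, 104, 121, 111, 114, 95, 83, 110, 118, 115, 116, 112, 105, 114, 122, 125, 124, 70, 0, 0, 0]
289 [0, 0, 0, 72, 69, 26, 77, 109, 111, 112, 93, 103, 119, 122, 119, 118, 118, 119, 122, 124, 121, 95, 32, 0, 0, 0]
291 [0, 0, 2, 67, 63, 15, 54, 84, 94, 109, 110, 115, 126, 129, 123, 122, 117, 116, 121, 100, 92, 83, 27, 0, 0, 0]
0.551 [[314.8, 253.2], [314.9, 268.0], [315.0, 274.1], [315.0, 275.7], [315.1, 283.4]]
0.5564 [[312.4, 252.8], [312.7, 267.6], [312.7, 273.7], [312.8, 275.4], [312.9, 283.1]]
0.561 [[310.4, 252.6], [310.7, 267.3], [310.8, 273.4], [310.9, 275.1], [311.0, 282.8]]
```

The key hangs upright in the grip: shaft axis at u≈311.9 in the side view, about 2 mm ahead of the tool along x. I'll carry it over the hub and turn it to about 36.8°.

Emit:
carry_out(
  targets=[
    [[6,39,0],0,-1],
    [[6,39,0],0,-1],
    [[6,39,0],0,-1],
    [[6,39,0],0,-1],
    [[6,39,0],0,-1],
    [[6,39,0],0,-1],
    [[5,40,0],0,-1],
    [[5,39.5,0],0,-1],
    [[0,0,0],0,-1],
    [[0,0,0],-8,-1],
    [[0,0,0],-8,-1],
    [[0,0,0],-8,-1],
  ],
)

```text
clock: 9.0
eef_pos: [0.6049, -0.1258, 0.2053]
ee_rot: [[0.907, 0.422, -0.004], [0.422, -0.907, 0.001], [-0.003, -0.002, -1.0]]
contact_force: [0.7, 0.6, -1.9]
width: 0.201
grip_force: 69.6
```

Emit:
carry_out(
  targets=[
    [[0,0,0],-8,-1],
    [[0,0,15],-4.2,-1],
    [[0,0,15],0,-1],
    [[0,0,0],0,-1],
    [[0,0,0],0,-1],
  ],
)

```text
clock: 9.5
eef_pos: [0.6052, -0.1259, 0.176]
ee_rot: [[0.801, 0.598, -0.002], [0.598, -0.801, 0.001], [-0.002, -0.002, -1.0]]
contact_force: [-0.0, -0.0, -0.4]
width: 0.203
grip_force: 69.5
```

Run:
```python
from h import *
st()
s=cam('side','side4.png');t=cam('top','top4.png')
o=np.zeros((600,800,3),np.uint8)
def put(im,f,x,y):
  a=cv2.resize(im,None,fx=f,fy=f,interpolation=cv2.INTER_CUBIC);o[y:y+a.shape[0],x:x+a.shape[1]]=a
put(s['frame'][170:255,285:355],7,0,0);put(t['frame'][210:280,330:400],4,500,0)
cv2.imwrite('pics/c4.png',o)
p=np.array(robot.observe()['eef_pos']);R=np.array(robot.observe()['ee_rot'])
for z in(.079,.026):
  print([np.round((np.array(proj(s,p+R@[.002,0,z]))-[285,170])*7) for _ in[0]])
for nm,z in(('mouth',.058),): 
  c=np.array([.6075,-.125,z]);print(nm,np.round((np.array(proj(s,c))-[285,170])*7))
  for k in range(4):
    a=np.radians(36.8+45+90*k);print(np.round((np.array(proj(s,c+.0175*np.array([np.cos(a),np.sin(a),0])))-[285,170])*7))
```

```text
t 9.5 tcp [ 0.6052 -0.1259  0.176 ] chop [ -2.  -1. 176.] yaw 36.73 tilt [-0.002  0.001 -1.   ] F [-0.  -0.  -0.4] w 0.203 g 69.49784874916077
[array([244., 294.])]
[array([244., 190.])]
mouth [245. 369.]
[230. 394.]
[284. 378.]
[259. 345.]
[206. 360.]
```

View pics/c4.png

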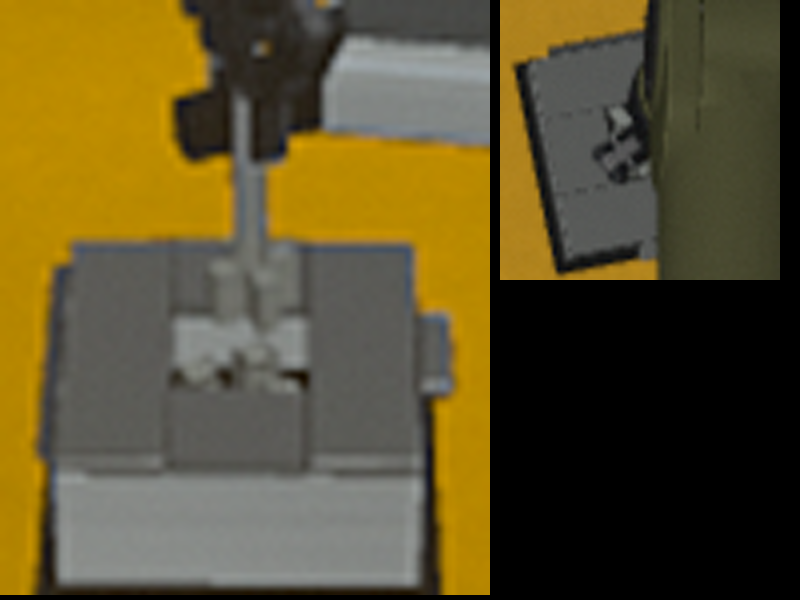

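```bash
cat > fit.py <<'E'
from h import *
from scipy.optimize import minimize
from scipy.ndimage import map_coordinates
def grad(f):
    g=cv2.GaussianBlur(cv2.cvtColor(cv2.imread('pics/'+f+'.png'),cv2.COLOR_BGR2GRAY).astype(float),(0,0),1.0)
    return np.hypot(cv2.Sobel(g,-1,1,0),cv2.Sobel(g,-1,0,1))
def seg(a,b,z): a,b=np.array(a),np.array(b);return [np.r_[a+(b-a)*k,z] for k in np.linspace(.05,.95,60)]
def fit(f,segs,x0):
    d=ld(f);G=grad(f);P=np.vstack([seg(*q) for q in segs])
    def cost(p):
        c,s=np.cos(p[2]),np.sin(p[2]);W=np.c_[p[0]+c*P[:,0]-s*P[:,1],p[1]+s*P[:,0]+c*P[:,1],P[:,2]]
        q=(d['R']@W.T).T+d['t'];u=d['fx']*q[:,0]/q[:,2]+d['cx'];v=d['fy']*q[:,1]/q[:,2]+d['cy']
        return -np.sqrt(map_coordinates(G,[v,u],order=1)).mean()
    best=min((minimize(cost,np.array(x0)+dx,method='Nelder-Mead',options=dict(initial_simplex=np.array(x0)+dx+np.vstack([np.zeros(3),np.diag([.004,.004,.03])]))) for dx in np.random.default_rng(0).normal(0,1,(12,3))*[.003,.003,.02]),key=lambda r:r.fun)
    return best.x.round(4),round(best.fun,2)
a,b=.075,.029
outer=[((-a,-a),(-a,a),.075),((a,-a),(a,a),.075),((-a,a),(a,a),.075),((-a,-a),(a,-a),.075)]
op=[((-b,-b),(-b,b),.075),((b,-b),(b,b),.075),((-b,b),(b,b),.075),((-b,-b),(b,-b),.075)]
if __name__=='__main__':
    x0=[.6075,-.125,.2]
    print('top2 outer+op',fit('top2',outer+op,x0)); print('top2 op',fit('top2',op,x0)); print('top2 outer',fit('top2',outer,x0))
    print('side4 outer',fit('side4',outer[1:]+outer[:1],x0)); print('side4 near op',fit('side4',outer+op[:3],x0))
    s=ld('side4');im=cv2.imread('pics/side4.png')
    for v in range(190,206,3): print(v,[int(x) for x in im[v,314:328,0]])
    for x in(.603,.6052,.608): print(x,np.round(proj(s,(x,-.125,.15)),2),np.round(proj(s,(x,-.125,.13)),2))
E
python3 fit.py
```

```text
top2 outer+op (array([ 0.6108, -0.1226,  0.2031]), np.float64(-9.14))
top2 op (array([ 0.608 , -0.1248,  0.2634]), np.float64(-9.35))
top2 outer (array([ 0.6117, -0.1215,  0.2035]), np.float64(-9.68))
side4 outer (array([ 0.6139, -0.114 ,  0.1915]), np.float64(-8.89))
side4 near op (array([ 0.6082, -0.12  ,  0.2665]), np.float64(-8.26))
190 [28, 28, 24, 17, 77, 122, 81, 23, 34, 36, 35, 49, 22, 0]
193 [0, 0, 0, 0, 71, 114, 110, 86, 80, 69, 73, 51, 0, 0]
196 [0, 0, 0, 0, 73, 106, 110, 109, 87, 23, 0, 0, 0, 0]
199 [0, 0, 0, 0, 70, 103, 108, 109, 85, 25, 0, 0, 0, 0]
202 [0, 0, 0, 0, 66, 102, 106, 107, 103, 55, 0, 0, 0, 0]
205 [91, 94, 85, 84, 86, 96, 105, 104, 90, 103, 117, 124, 113, 95]
0.603 [321.48 197.81] [321.48 203.46]
0.6052 [320.73 197.71] [320.73 203.36]
0.608 [319.76 197.58] [319.77 203.24]
```

Run:
```python
from h import *
s=ld('side4');im=cv2.imread('pics/side4.png').astype(float).mean(2)
for v in range(206,240,2): print(v,[int(x) for x in im[v,300:340]])
c=np.array([.6075,-.125]);ex=np.array([np.cos(.2),np.sin(.2)]);ey=np.array([-ex[1],ex[0]])
for sx in(-.075,-.029,.029,.075):
  print(sx,[np.round(proj(s,[*(c+sx*ex+y*ey),.075]),1).tolist() for y in(-.075,-.029,0,.029,.075)])
```

```text
206 [92, 89, 88, 87, 89, 88, 88, 88, 89, 82, 86, 90, 88, 90, 89, 89, 90, 87, 94, 104, 110, 108, 92, 107, 119, 118, 110, 96, 74, 81, 91, 88, 88, 87, 89, 88, 88, 87, 88, 89]
208 [89, 89, 90, 87, 90, 89, 88, 88, 89, 84, 85, 89, 88, 91, 89, 111, 122, 123, 115, 103, 103, 113, 113, 113, 108, 105, 108, 97, 74, 82, 92, 90, 89, 88, 89, 87, 90, 87, 88, 88]
210 [88, 92, 89, 90, 90, 90, 88, 89, 90, 79, 83, 90, 91, 89, 82, 81, 97, 105, 105, 101, 79, 97, 115, 114, 109, 109, 111, 98, 73, 81, 91, 90, 91, 88, 89, 89, 89, 89, 88, 88]
212 [89, 88, 88, 90, 90, 90, 88, 91, 92, 80, 83, 89, 89, 91, 82, 85, 102, 110, 109, 107, 82, 73, 97, 108, 107, 108, 110, 101, 74, 80, 89, 89, 91, 90, 90, 88, 87, 89, 87, 89]
214 [89, 91, 88, 90, 89, 88, 88, 89, 90, 70, 75, 81, 74, 73, 71, 78, 100, 106, 104, 102, 83, 74, 97, 108, 100, 86, 76, 75, 64, 76, 90, 89, 89, 88, 88, 90, 88, 88, 91, 89]
216 [88, 90, 89, 89, 90, 88, 90, 89, 86, 100, 133, 146, 144, 144, 145, 130, 120, 124, 129, 138, 133, 96, 91, 102, 117, 134, 143, 144, 121, 95, 88, 89, 90, 88, 89, 89, 89, 90, 89, 89]
218 [88, 88, 90, 90, 89, 89, 89, 88, 87, 94, 129, 
[... 1521 characters left out ...]
0, 111, 87, 70, 79, 78, 80, 80, 80, 79, 81, 80, 80, 79, 81, 81, 79, 80, 80, 80, 82, 83, 65, 88, 110, 111, 113, 115, 112, 113, 113, 114, 113, 108]
238 [125, 125, 124, 124, 123, 123, 124, 125, 130, 129, 126, 124, 125, 124, 124, 125, 124, 122, 124, 124, 125, 123, 124, 126, 120, 116, 116, 116, 123, 132, 135, 134, 125, 114, 114, 114, 114, 115, 115, 116]
-0.075 [[344.9, 203.2], [345.2, 212.4], [345.5, 218.5], [345.7, 224.7], [346.1, 235.0]]
-0.029 [[329.8, 203.1], [329.8, 212.3], [329.8, 218.4], [329.8, 224.6], [329.8, 234.9]]
0.029 [[310.9, 202.9], [310.4, 212.1], [310.1, 218.2], [309.8, 224.4], [309.3, 234.7]]
0.075 [[295.8, 202.8], [295.0, 212.0], [294.5, 218.0], [294.0, 224.3], [293.1, 234.6]]
```

Emit:
carry_out(
  targets=[
    [[3.2,1.2,0],0,-1],
    [[0,0,12],0,-1],
    [[0,0,12],0,-1],
    [[0,0,9],0,-1],
    [[0,0,0],0,-1],
    [[0,0,0],0,-1],
  ],
)

```text
clock: 10.2
eef_pos: [0.609, -0.1251, 0.1438]
ee_rot: [[0.801, 0.599, -0.001], [0.599, -0.801, 0.0], [-0.001, -0.001, -1.0]]
contact_force: [0.3, -0.8, -0.6]
width: 0.196
grip_force: 69.5
```

Run:
```python
from h import *
st()
s=cam('side','side5.png');im=s['frame'].astype(float).mean(2)
for v in range(190,224,2): print(v,[int(x) for x in im[v,306:334]])
```

```text
t 10.2 tcp [ 0.609  -0.1251  0.1438] chop [  1.8  -1.  143.8] yaw 36.81 tilt [-0.001  0.    -1.   ] F [ 0.3 -0.8 -0.6] w 0.196 g 69.54920053482056
190 [111, 110, 110, 111, 112, 112, 119, 103, 53, 35, 37, 38, 39, 42, 39, 38, 35, 33, 36, 33, 39, 36, 29, 28, 87, 111, 113, 112]
192 [109, 110, 113, 104, 93, 93, 69, 49, 42, 35, 37, 37, 35, 36, 38, 39, 36, 39, 45, 50, 47, 38, 27, 73, 108, 115, 111, 110]
194 [110, 114, 76, 32, 30, 34, 33, 35, 36, 34, 41, 81, 105, 73, 30, 33, 34, 36, 51, 41, 29, 33, 27, 69, 105, 110, 108, 107]
196 [109, 115, 81, 33, 33, 37, 42, 35, 36, 30, 32, 90, 107, 66, 34, 39, 41, 40, 51, 43, 32, 31, 24, 71, 103, 109, 109, 108]
198 [108, 115, 78, 27, 31, 35, 37, 35, 34, 33, 33, 89, 109, 68, 34, 43, 41, 40, 56, 52, 70, 83, 84, 102, 109, 107, 107, 108]
200 [108, 111, 102, 61, 28, 31, 32, 34, 30, 25, 36, 91, 105, 68, 34, 41, 40, 29, 77, 103, 113, 108, 108, 107, 108, 106, 107, 107]
202 [109, 110, 112, 118, 87, 71, 82, 87, 90, 110, 95, 101, 109, 87, 67, 68, 88, 102, 110, 112, 112, 110, 110, 109, 108, 107, 106, 108]
204 [96, 90, 90, 86, 93, 100, 99, 99, 97, 99, 85, 90, 109, 114
[... 498 characters left out ...]
82, 88, 86, 89, 89, 89, 77, 82, 91, 91, 90, 88]
214 [90, 91, 92, 69, 74, 80, 74, 74, 76, 76, 67, 84, 104, 112, 106, 92, 103, 124, 119, 96, 80, 78, 64, 78, 89, 92, 88, 90]
216 [90, 88, 86, 101, 135, 146, 147, 134, 133, 127, 118, 107, 105, 112, 111, 104, 108, 106, 103, 114, 135, 146, 123, 94, 89, 88, 90, 90]
218 [89, 89, 86, 96, 130, 143, 144, 102, 88, 110, 106, 104, 94, 91, 116, 124, 119, 110, 104, 115, 134, 140, 119, 92, 89, 90, 89, 89]
220 [88, 89, 89, 98, 132, 145, 147, 105, 82, 105, 108, 110, 98, 77, 87, 103, 104, 107, 107, 116, 135, 142, 121, 93, 86, 90, 88, 88]
222 [89, 90, 91, 89, 97, 122, 130, 95, 87, 103, 109, 110, 101, 79, 91, 104, 107, 106, 95, 94, 105, 111, 92, 85, 92, 90, 87, 89]
```

The shaft is now centred at u≈319.1 against the lid opening's centre at 319.0, so it is aligned in x. I'll lower it gently and watch the force.

Emit:
carry_out(
  targets=[
    [[0,0,3],0,-1],
    [[0,0,3],0,-1],
    [[0,0,2],0,-1],
    [[0,0,0],0,-1],
    [[0,0,0],0,-1],
  ],
)

```text
clock: 10.75
eef_pos: [0.6092, -0.1251, 0.1362]
ee_rot: [[0.801, 0.599, -0.0], [0.599, -0.801, -0.0], [-0.0, -0.0, -1.0]]
contact_force: [0.4, 0.0, -0.8]
width: 0.199
grip_force: 69.5
```

Emit:
carry_out(
  targets=[
    [[0,0,2],0,-1],
    [[0,0,2],0,-1],
    [[0,0,2],0,-1],
    [[0,0,0],0,-1],
  ],
)

```text
clock: 11.15
eef_pos: [0.6089, -0.1251, 0.1298]
ee_rot: [[0.801, 0.599, -0.001], [0.599, -0.801, 0.0], [-0.001, -0.001, -1.0]]
contact_force: [-0.2, -0.3, -1.1]
width: 0.197
grip_force: 69.6
```

Emit:
carry_out(
  targets=[
    [[0,0,2],0,-1],
    [[0,0,2],0,-1],
    [[0,0,1.5],0,-1],
    [[0,0,0],0,-1],
    [[0,0,0],0,-1],
  ],
)

```text
clock: 11.65
eef_pos: [0.6092, -0.1251, 0.1248]
ee_rot: [[0.801, 0.599, -0.0], [0.599, -0.801, -0.0], [-0.0, -0.0, -1.0]]
contact_force: [0.1, -0.7, -2.0]
width: 0.199
grip_force: 69.5
```

Emit:
carry_out(
  targets=[
    [[0,0,1.5],0,-1],
    [[0,0,1.5],0,-1],
    [[0,0,1.5],0,-1],
    [[0,0,1.5],0,-1],
    [[0,0,0],0,-1],
    [[0,0,0],0,-1],
  ],
)

```text
clock: 12.25
eef_pos: [0.6096, -0.1251, 0.1193]
ee_rot: [[0.801, 0.599, 0.001], [0.599, -0.801, -0.0], [0.001, 0.001, -1.0]]
contact_force: [-0.9, -1.0, 4.4]
width: 0.199
grip_force: 70.4
```

The plunger is being pressed: about 6 N including the key's weight. I'll continue to the stop.

Emit:
carry_out(
  targets=[
    [[0,0,1.5],0,-1],
    [[0,0,1.5],0,-1],
    [[0,0,1],0,-1],
    [[0,0,0],0,-1],
    [[0,0,0],0,-1],
  ],
)

```text
clock: 12.75
eef_pos: [0.6096, -0.1251, 0.1153]
ee_rot: [[0.801, 0.599, 0.001], [0.599, -0.801, -0.0], [0.0, 0.001, -1.0]]
contact_force: [-1.0, 0.4, 6.2]
width: 0.196
grip_force: 70.8
```

Emit:
carry_out(
  targets=[
    [[0,0,1],0,-1],
    [[0,0,1],0,-1],
    [[0,0,0],0,-1],
    [[0,0,0],0,-1],
    [[0,0,0],0,-1],
  ],
)

```text
clock: 13.25
eef_pos: [0.61, -0.125, 0.1149]
ee_rot: [[0.801, 0.599, 0.002], [0.599, -0.801, -0.001], [0.001, 0.002, -1.0]]
contact_force: [-3.0, 0.3, 13.9]
width: 0.203
grip_force: 72.0
```

Run:
```python
from h import *
st()
s=cam('side','side6.png');t=cam('top')
o=np.zeros((600,800,3),np.uint8)
def put(im,f,x,y):
  a=cv2.resize(im,None,fx=f,fy=f,interpolation=cv2.INTER_CUBIC);o[y:y+a.shape[0],x:x+a.shape[1]]=a
put(s['frame'][170:255,285:355],7,0,0);put(t['frame'][180:280,330:400],4,500,0)
cv2.imwrite('pics/c6.png',o)
```

```text
t 13.25 tcp [ 0.61   -0.125   0.1149] chop [  2.8  -1.1 114.9] yaw 36.81 tilt [ 0.002 -0.001 -1.   ] F [-3.   0.3 13.9] w 0.203 g 72.03034043312073
```

View pics/c6.png

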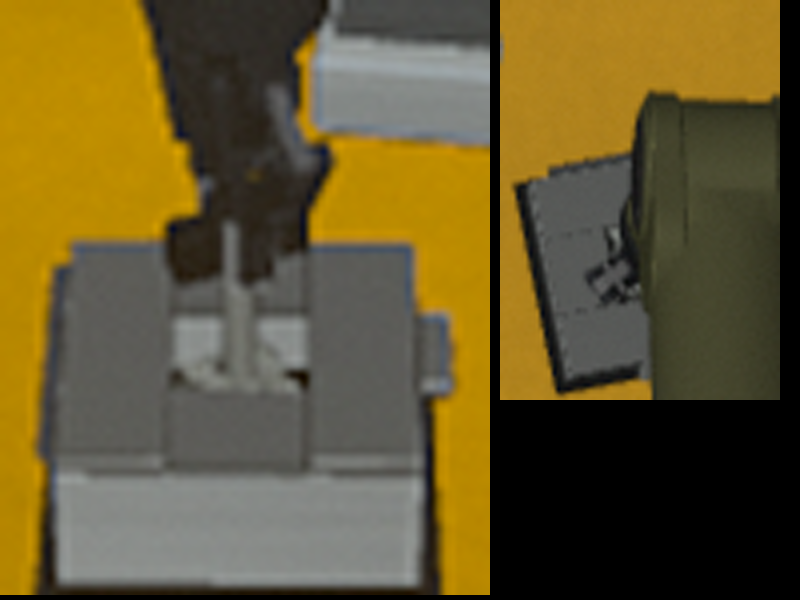

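The picture shows the shaft down in the socket, centred in the opening (u≈239 in the crop), with the lid flat. The force jumped to 14 N with no further travel, so the plunger is at its stop. I'm handing in.

```bash
python3 -c "from h import *;print(robot.finish_job());st()"
```

```text
the job is handed in; nothing more can be done
None
the job is handed in; nothing more can be done
```

The job is handed in at about 13 s: the lid is shut and the key is meshed in the hub socket, pressed to the plunger's stop (about 14 N) and still held; the judge's result was not shown.

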